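# Lever the seized latch of a drop-bottom bin open

### The job

The latch of the small drop-bottom bin has seized. Take the flat pry bar, lay it across the fulcrum bracket with its thin end under the latch's lip, and press its grip end down to lever the lip up until the bin's floor drops open and the tape rolls fall into the tray below. Then lay the pry bar down flat on the green table mat (do not drop it), clear of the bin's stand; do not touch the latch, the floor or the rolls with the gripper, and leave the spanner, the screwdriver and the tape measure where they are.

Things in the scene. Friction and masses are not known exactly. Their poses are not given: they have to be found in the camera images.
- pry_bar: Loose flat steel pry bar of plain rectangular outline, 200 mm long, 0.18 kg, lying on the mat. Origin: middle of its underside; x runs from grip to thin tip (tip at x=+100), z up. Grip x=-100..-5 mm, 22 mm wide (y), 12 thick; blade x=-5..+85, 18 wide, 5 thick, then 3 thick to the tip; underside flush. Balance point at about x=-25 mm. Tip starts pointing roughly away from the robot.
- bar_tip (a point): Point at the end of the pry bar's thin tip, on the underside.
- rig: Fixed stand with an open-topped aluminium drop-bottom bin over a grey catch tray. Origin: on the table under the bin's centre; x from its front (latch side, facing the robot) to its back, y left, z up. Dark skids on feet, x=-140..+65, y=+/-67 mm; bin 96 x 96 mm, walls z=120..185; tray under it x=-95..+55, y=+/-53 mm, floor z=20, walls to z=54. Its place and yaw vary.
- fulcrum: Fulcrum bracket fixed on the front of the stand at x=-125 mm of rig: upright plate 66 mm wide with a rounded steel top edge (radius 6 mm, along y), 132 mm above the table. Horns at both ends rise 13 mm above that edge and leave 56 mm between them for the bar. Origin: on the table under the edge; axes as rig.
- fulcrum_top (a point): Middle of the fulcrum's rounded top edge, 132 mm above the table; axes as rig.
- lip_edge (a point): Middle of the front lower edge of the latch's lip, a level steel tab 40 mm wide (y), 6 thick, sticking out 45 mm from the latch pin towards the fulcrum. At latch 0 its underside is 145 mm above the table (13 above the fulcrum's edge) and this edge lies 20 mm beyond the fulcrum's edge in x of rig. The bar's tip has room for 35 mm under the lip; 20 is plenty.
- latch (a joint): Angle of the latch (rad) about its pin (along y, at x=-60, z=148 mm of rig); 0 = closed, grows as the lip rises, at most 0.5. Seized: it takes about 0.8 N m to turn (32 N up on the lip at 25 mm from the pin) at every angle, and stays where it is left. Its hook under the bin lets go of the floor at about 0.18.
- floor_flap (a joint): Angle of the bin's hinged floor (rad), hinged at the back: 0 = shut, 1.35 = hanging down. It swings open by itself once the latch's hook lets go.
- green_roll: Green roll of tape, 69 mm across, 21 mm high, lying in the bin; origin in the centre of its underside.
- thin_roll: Thin orange-brown roll of tape, 63 mm across, 13 mm high, lying on the green roll in the bin; origin in the centre of its underside.
- spanner: Bystander: open-ended spanner, 159 x 37 x 6 mm, lying; long axis y, origin at its centre, underside.
- screwdriver: Bystander: screwdriver with a yellow handle, 162 x 26 x 24 mm, lying; long axis y, origin at its centre, underside.
- tape_measure: Bystander: yellow tape measure, 64 x 67 x 34 mm, lying in front of the stand; origin near its centre, underside.
Mind the look-alikes: they are no part of the job. What is meant by the green_roll is not black or turquoise, and is the larger of those in its own colour.

How it is judged (in metres and radians):
On the way, in this order (a step that is already met when the one before it is completed fails the run):
1. the bar's tip is under the latch's lip (at least 8 mm in), the latch not yet turned (x of bar_tip in the frame of rig above -0.097 m and y of bar_tip in the frame of rig between -0.025 and 0.025 m and z of bar_tip in the frame of rig between 0.115 and 0.147 m and value of joint latch below 0.1 rad), for 0.1 s.
2. the bar, bearing on the fulcrum, levers the latch up past 0.12 rad (value of joint latch above 0.12 rad and contact force between pry_bar and latch above 0.5 N and contact force between pry_bar and fulcrum above 0.5 N), for 0.04 s.
At the end, for the whole second after the job is handed in: The bin's floor hangs open (over 0.7 rad), both tape rolls lie still in the catch tray, and the pry bar lies still and flat on the table mat (its middle and its tip less than 15 mm up), not touching the stand (value of joint floor_flap above 0.7 rad and x of green_roll in the frame of rig between -0.1 and 0.06 m and y of green_roll in the frame of rig between -0.058 and 0.058 m and z of each of green_roll, thin_roll in the frame of rig below 0.08 m and linear speed of each of green_roll, thin_roll, pry_bar below 0.03 m/s and x of thin_roll in the frame of rig between -0.1 and 0.06 m and y of thin_roll in the frame of rig between -0.058 and 0.058 m and height (world z) of each of pry_bar, bar_tip below 0.015 m and contact force between pry_bar and rig below 0.2 N).
It fails at once if the robot touches the latch, the bin's floor or a roll of tape (over 1 N) (contact force between any of the fingers, the arm and latch above 1 N or contact force between any of the fingers, the arm and floor_flap above 1 N or contact force between any of the fingers, the arm and green_roll above 1 N or contact force between any of the fingers, the arm and thin_roll above 1 N).
It fails at once if the pry bar is dropped (it strikes the table from more than about 40 mm up) (height (world z) of pry_bar below 0.025 m and linear speed of pry_bar above 0.9 m/s).
It fails at once if the spanner, the screwdriver or the tape measure is moved by more than 30 mm (distance of any of spanner, screwdriver, tape_measure from where it was at the start of the episode above 0.03 m).
It also fails if it takes over 58 s, if anything falls off the work surface, if the arm or the gripper's body presses on something with over 40 N, if the wrist force passes 120 N, or if a joint passes its speed limit or range.

### The arm

A 6-joint arm with a two-finger parallel gripper is mounted at the origin on a cart in front of the work surface, level with it; the furniture and walls round the work are solid. World frame = base frame: x ahead of the robot, y to its left, z up, the work surface at z = 0. Lengths are in mm, angles in rad, forces in N, time in s.
With the tool pointing down it reaches from about 250 to 725 mm from the base axis. Payload 4 kg.
Tool frame: the origin (TCP) lies where the fingers leave the gripper's body, on its centre line; the fingertips stand 73 mm ahead of it and the grasp point (between the pads) lies 54 mm ahead of it; z points along the fingers, y is the line along which they close (so a half turn about z gives the same grasp; the last joint's range is limited). The gripper opens to 85 mm and grips with 20 to 120 N. Pads are 22 mm wide; open, the fingers measure 114 mm over their backs; the gripper's body (76 mm by 85 mm) begins 54 mm behind the grasp point. The pads swing forward as they close: fully open they stand 13 mm farther back than shut.
Start: joints at [-1.255, 0.241, 0.005, 1.335, 0, 1.571], TCP at [155.287, -475.274, 303.906] pointing down, gripper open.
Joint ranges: [-2.72, 2.72], [-1.05, 1.87], [-1.09, 1.28], [-1.99, 2.15], [-1.42, 1.44], [-3.14, 3.14]. Speed limits (rad/s): [2.79, 2.79, 3.14, 3.14, 3.14, 3.14].

### API

Orientations are given as a rotation vector (axis times angle).
In Python, from plant import robot gives the robot as it stands. The module is installed in compiled form; this text tells all that it offers.
- The arm moves only by the tool step_arm, never from a script. Its argument "deltas" is a list of rows, each an object of numbers: "x", "y", "z": the shift along the tool's x, y, z each as a share of 0.1 m, from -1 to 1; "ax", "ay", "az": the turn, a rotation vector about the tool's x, y, z each as a share of 30 degrees, from -1 to 1. A call has 1 to 5 rows; each row shifts and turns the commanded pose from where the row before left it, along the tool's axes as they then stand; what a row does not reach is not made up. A row lasts 1/8 s, in which the tool goes at most 62.5 mm and 10.7 degrees, less where a joint would pass 70% of its speed; a pose out of reach is approached as far as the arm can. A call with a number of a shift or a turn outside -1 to 1 is refused whole. A call with a gripper value outside its range is refused whole. "jaw" is the opening, from -1 (shut) to 1 (fully open), so that 0 is half open, set as the call begins (left out, the last holds). The fingers move at their own pace and stop on an object; the grip force is fixed at half the most. Time passes only in rows, so rows that do not move let the fingers close. It gives the time, the measured TCP pose, the force, the opening and the grip force at its end, in the units of the state.
- robot.read_state(): the state, without advancing time (a new reading comes with each control period).
- robot.snapshot(name): name is "scene" or "top" or "wrist"; returns (picture, depth): 384x512x3 uint8, red, green, blue; 384x512 float32, mm along the optical axis (not along the pixel's ray), 0 where there is no reading.
- robot.camera_params(name): a dict with "fov_y" (degrees; the focal length in pixels is half the picture's height over the tangent of half this angle, whatever the lens; pixels are square), "cx", "cy" (the principal point, pixels), "dist" ([k1, k2, p1, p2, k3] as OpenCV has them; the pictures are not rectified), "extrinsics" (4x4, takes a point from camera to world coordinates). Camera axes: x right, y up, looking along -z (the intrinsics and any distortion apply to the point x, -y, -z); pixel columns grow to the right and rows downward; lengths in mm; the calibration is good to about 2 mm. A picture is of the moment at which its call begins: read the wrist's pose just before it. camera_params takes no time and is no camera call; for the wrist camera it gives the pose at the moment of the call.
- robot.hand_in(): hands the job in; it is judged then, once.
The state is a dict: "t": time; "qpos": joint angles; "joint_vel": joint speeds; "joint_torque": joint torques, N m; "eef_pos": TCP position; "tool_rot": TCP orientation; "force": force on the tool from outside, world axes, zero at the start; "torque": the same for the moment, N m; "finger_gap": finger opening in mm; "finger_force": force on a finger pad.
Only numpy, scipy, OpenCV 4.12 (cv2) and the standard library are available. Lean on these libraries where they do the work, as an engineer would, in place of code of your own. Each camera call takes 0.05 s, during which the arm holds its last target. There are 200 camera calls.

## Working session

There is one attempt and no reset: what is moved stays moved. The work goes in short steps, Python scripts to look and compute and a tool call to move; the robot and the scene stay as the last step left them, time stands still between calls to the robot, and variables do not carry over. Pictures are saved under pics/ and viewed, at most 12 in all, crops included, and the job is handed in when it is done.

Besides the shell and the picture viewer there is one more tool, called by a JSON object that holds its "op" and its "data", one argument or row to a line. step_arm: Moves the arm, as the interface text tells. Shift numbers are shares of 0.1 m and turn numbers shares of 30 degrees, none past 1 either way. Its arguments: {"type":"object","properties":{"deltas":{"type":"array","items":{"type":"object","properties":{"x":{"type":"number","minimum":-1,"maximum":1},"y":{"type":"number","minimum":-1,"maximum":1},"z":{"type":"number","minimum":-1,"maximum":1},"ax":{"type":"number","minimum":-1,"maximum":1},"ay":{"type":"number","minimum":-1,"maximum":1},"az":{"type":"number","minimum":-1,"maximum":1}}}},"jaw":{"type":"number"}},"required":["deltas"]}

```bash
mkdir -p pics
cat > h.py <<'E'
import numpy as np, cv2
from plant import robot
from scipy.spatial.transform import Rotation as R
def cam(n):
    p=robot.camera_params(n); f=192/np.tan(np.radians(p['fov_y'])/2)
    K=np.array([[f,0,p['cx']],[0,f,p['cy']],[0,0,1.]])
    return K,np.array(p['dist'],float),np.array(p['extrinsics'])
def ray(c,uv):
    K,d,E=c
    q=cv2.undistortPoints(np.array(uv,float).reshape(-1,1,2),K,d).reshape(-1,2)
    v=np.c_[q[:,0],-q[:,1],-np.ones(len(q))]
    return E[:3,3],v@E[:3,:3].T
def onplane(c,uv,z):
    o,v=ray(c,uv); return o+v*((z-o[2])/v[:,2])[:,None]
def cloud(c,dep):
    u,v=np.meshgrid(np.arange(512),np.arange(384))
    o,r=ray(c,np.c_[u.ravel(),v.ravel()]); return (o+r*dep.ravel()[:,None]).reshape(384,512,3)
def proj(c,P):
    K,d,E=c; q=(np.array(P,float).reshape(-1,3)-E[:3,3])@E[:3,:3]; q=q*[1,-1,-1]
    return cv2.projectPoints(q,np.zeros(3),np.zeros(3),K,d)[0].reshape(-1,2)
E
cat > snap.py <<'E'
from h import *
import sys
s=robot.read_state(); print(s['t'],s['eef_pos'],s['tool_rot'],s['finger_gap'])
for n in ['scene','top']:
    im,d=robot.snapshot(n); np.savez('pics/'+n+'0.npz',im=im,d=d)
    cv2.imwrite('pics/'+n+'0.png',im[:,:,::-1]); K,dd,E=cam(n); print(n,K[0,0],dd,E.round(3).tolist())
E
python3 snap.py
```

```text
0.0 [ 155.14065472 -474.83769109  303.01538408] [-3.10051639e+00 -4.93669722e-01  5.31725157e-04] 85.49398189231825
scene 414.9548515818802 [-0.06753896  0.          0.          0.          0.        ] [[-0.651, 0.499, -0.572, -8.446], [-0.759, -0.42, 0.498, 706.218], [0.009, 0.758, 0.652, 853.983], [0.0, 0.0, 0.0, 1.0]]
top 474.0290718181029 [0.03476795 0.         0.         0.         0.        ] [[-0.01, 0.994, -0.105, 517.397], [-1.0, -0.009, 0.008, 120.02], [0.007, 0.105, 0.994, 1335.302], [0.0, 0.0, 0.0, 1.0]]
```

View pics/top0.png

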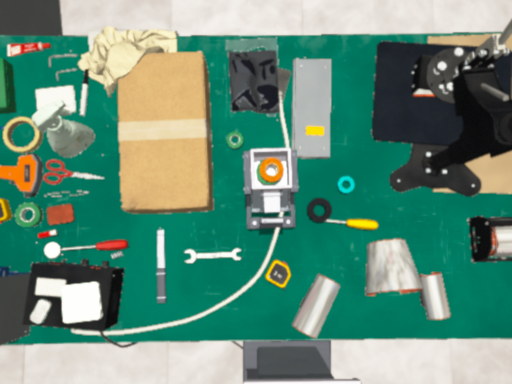

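View pics/scene0.png

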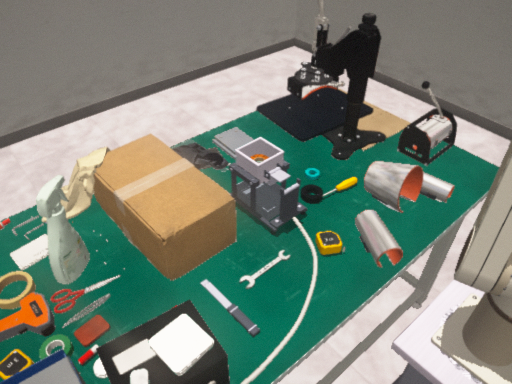

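The top view shows the pry bar at about (161,265), tip up (away from the robot). The rig is at (270,190) with the fulcrum at its lower end (270,222), the spanner at (212,255), the tape measure at (278,273) and the screwdriver at (350,223). In the bin, the orange-brown roll lies on a green roll at (270,170). The other green rolls, at (235,139) and (28,213), are outside the bin and not part of the job.

```bash
cat > m1.py <<'E'
from h import *
for n,box in [('top',(140,215,185,315)),('scene',(190,270,270,345))]:
    z=np.load(f'pics/{n}0.npz'); im,d=z['im'],z['d']; c=cam(n); P=cloud(c,d)
    hsv=cv2.cvtColor(im,cv2.COLOR_RGB2HSV)
    m=np.zeros(d.shape,np.uint8); x0,y0,x1,y1=box
    m[y0:y1,x0:x1]=(hsv[y0:y1,x0:x1,1]<110)*255
    cs,_=cv2.findContours(m,0,1); k=max(cs,key=cv2.contourArea)
    zz=9 if n=='top' else 6
    W=onplane(c,k.reshape(-1,2),zz)[:,:2].astype(np.float32)
    r=cv2.minAreaRect(W); print(n,'bar rect',r, cv2.boxPoints(r).round(1).tolist())
    print('bar z med',np.median(P[m>0][:,2]))
    # rig
    q=P.reshape(-1,3)
    def sel(zl,zh): return q[(q[:,2]>zl)&(q[:,2]<zh)&(abs(q[:,0]-570)<170)&(abs(q[:,1]-90)<130)]
    for zl,zh in [(178,192),(139,153),(126,138)]:
        s=sel(zl,zh)[:,:2].astype(np.float32); 
        print(n,zl,zh,len(s), s.min(0),s.max(0), cv2.minAreaRect(s) )
z=np.load('pics/top0.npz');im=z['im'];P=cloud(cam('top'),z['d'])
a=cv2.resize(im[135:245,225:315],None,fx=6,fy=5.4,interpolation=cv2.INTER_CUBIC); cv2.imwrite('pics/c1.png',a[:,:,::-1])
print(P[140:236:3,270].round(0).tolist())
E
python3 m1.py
```

```text
top bar rect ((465.3014831542969, 382.0342712402344), (205.36221313476562, 25.647552490234375), 2.368565797805786) [[362.20001220703125, 390.6000061035156], [363.20001220703125, 365.0], [568.4000244140625, 373.5], [567.4000244140625, 399.1000061035156]]
bar z med 6.770795573786245
top 178 192 335 [650.7929    28.507767] [739.9477  128.88739] ((695.4603881835938, 79.512939453125), (87.4349594116211, 100.12394714355469), 1.534355878829956)
top 139 153 1023 [570.3121    11.872036] [739.45593 147.01491] ((654.58447265625, 79.65434265136719), (135.06106567382812, 168.9344940185547), 89.59382629394531)
top 126 138 303 [570.8105     9.226467] [739.034   149.39995] ((655.7133178710938, 78.19979095458984), (169.3307342529297, 138.33053588867188), 1.3910006284713745)
scene bar rect ((465.13153076171875, 478.81884765625), (55.77306365966797, 135.4303436279297), 83.65737915039062) [[394.79998779296875, 458.6000061035156], [529.4000244140625, 443.6000061035156], [535.5, 499.1000061035156], [400.8999938964844, 514.0]]
bar z med 12.779323835848516
scene 178 192 288 [652.0458    33.310677] [739.9856
[... 436 characters left out ...]
08486938)
[[814.0, 75.0, -1.0], [805.0, 75.0, 2.0], [796.0, 75.0, 1.0], [749.0, 82.0, 191.0], [745.0, 81.0, 177.0], [743.0, 80.0, 147.0], [734.0, 81.0, 152.0], [727.0, 81.0, 151.0], [719.0, 81.0, 151.0], [717.0, 80.0, 116.0], [709.0, 80.0, 118.0], [701.0, 80.0, 114.0], [688.0, 81.0, 153.0], [681.0, 81.0, 152.0], [674.0, 81.0, 141.0], [669.0, 81.0, 125.0], [654.0, 83.0, 186.0], [653.0, 81.0, 122.0], [642.0, 82.0, 155.0], [635.0, 82.0, 148.0], [627.0, 82.0, 158.0], [620.0, 82.0, 148.0], [612.0, 82.0, 156.0], [605.0, 82.0, 148.0], [597.0, 82.0, 149.0], [599.0, 77.0, 0.0], [589.0, 79.0, 37.0], [576.0, 82.0, 132.0], [572.0, 79.0, 32.0], [564.0, 79.0, 34.0], [557.0, 78.0, 4.0], [548.0, 78.0, 1.0]]
```

View pics/c1.png

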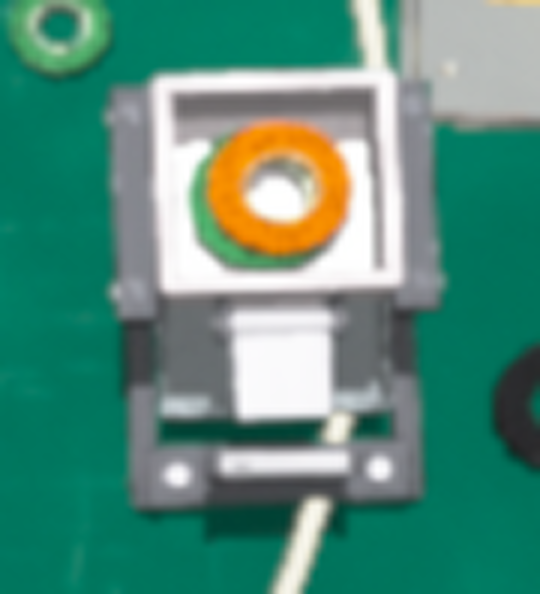

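The crop shows the rig close up: outer bin rim corners near crop pixels (153,75), (395,72), (407,293), (160,296), the lip at (234–331, 420) and the fulcrum's steel edge at (218–350, 462). The orange roll sits on the larger green roll in the bin, which is the one meant. The small green one at top left and the turquoise and black ones are outside the bin.

```bash
cat > m2.py <<'E'
from h import *
c=cam('top'); f=lambda L:[((u+.5)/6-.5+225,(v+.5)/5.4-.5+135) for u,v in L]
rim=onplane(c,f([(153,75),(395,72),(407,293),(160,296)]),185); print(rim.round(1).tolist(),rim.mean(0))
print('fulc',onplane(c,f([(218,462),(350,462)]),132).round(1).tolist())
print('lip',onplane(c,f([(234,420),(331,418)]),151).round(1).tolist())
print('skidfront',onplane(c,f([(135,505),(420,497)]),20).round(1).tolist())
P=cloud(c,np.load('pics/top0.npz')['d']); im=np.load('pics/top0.npz')['im']
hsv=cv2.cvtColor(im,cv2.COLOR_RGB2HSV)
m=np.zeros(im.shape[:2],np.uint8); m[215:315,140:185]=(hsv[215:315,140:185,1]<110)
k=np.argwhere(m)[:,::-1]; W=onplane(c,k,8)[:,:2]; print('bar line',cv2.fitLine(W.astype(np.float32),2,0,.01,.01).ravel(),W.min(0),W.max(0))
y=np.zeros_like(m); y[258:290,262:295]=(hsv[258:290,262:295,0]<35)&(hsv[258:290,262:295,1]>110)
print('tape',onplane(c,np.argwhere(y)[:,::-1],34).min(0),onplane(c,np.argwhere(y)[:,::-1],34).max(0))
# scene: bin rim & bar extents
c2=cam('scene'); z=np.load('pics/scene0.npz'); 
Rz=R.from_rotvec(robot.read_state()['tool_rot']).as_matrix(); print(Rz.round(3))
th=np.radians(1.5);print('proj scene of bin centre rim corners',proj(c2,rim).round(1).tolist(),'bar ends',proj(c2,[[365,378,6],[565,386,2]]).round(1).tolist())
a=cv2.resize(z['im'][125:345,185:315],None,fx=2.6,fy=2.6,interpolation=cv2.INTER_CUBIC)
for p in list(proj(c2,rim))+list(proj(c2,[[365,378,6],[565,386,2]])):
    cv2.circle(a,tuple(int(v) for v in (p-[185,125])*2.6),3,(255,0,0),1)
cv2.imwrite('pics/c2.png',a[:,:,::-1])
E
python3 m2.py
```

```text
[[752.2, 130.5, 185.0], [752.8, 31.0, 185.0], [651.2, 27.8, 185.0], [650.7, 128.4, 185.0]] [701.73248094  79.42558302 185.        ]
fulc [[578.1, 104.9, 132.0], [577.6, 49.1, 132.0]]
lip [[596.5, 98.3, 151.0], [597.1, 57.8, 151.0]]
skidfront [[562.1, 142.0, 20.0], [565.0, 10.4, 20.0]]
bar line [9.9967694e-01 2.5417771e-02 4.6207468e+02 3.8146484e+02] [362.99400322 317.36601391] [568.0027078  395.53477375]
tape [401.99223338  26.24789735  34.        ] [474.41909643  94.1947727   34.        ]
[[ 0.951  0.311 -0.001]
 [ 0.311 -0.951  0.002]
 [ 0.    -0.002 -1.   ]]
proj scene of bin centre rim corners [[234.2, 149.6], [260.9, 136.9], [285.8, 152.0], [258.5, 166.2]] bar ends [[256.5, 331.5], [202.5, 279.7]]
```

View pics/c2.png

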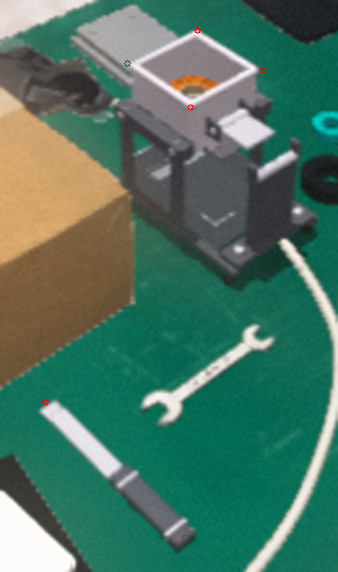

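The red rim and bar-end marks projected into the scene view land within 2 px of the real corners and ends, so the two views agree to a few mm. The bar is centred at about (465.5, 381.5) with yaw 1.4°. The fulcrum top is at about (577.3, 77), rig yaw about 1.3°. The fulcrum-to-lip distance of 20 mm checks out.

{"op": "step_arm", "data": {
  "deltas": [
    {"az":0.28},
    {"az":0.28},
    {"x":0.5,"y":-0.4},
    {"x":0.5,"y":-0.5},
    {"x":0.5,"y":-0.5}
  ],
  "jaw": 1
}}

```text
schema error: expected keys x, y, z, ax, ay, az
```

{"op": "step_arm", "data": {
  "deltas": [
    {"x":0.5,"y":-0.5},
    {"x":0.5,"y":-0.5},
    {"y":-0.55},
    {"y":-0.55},
    {"y":-0.55}
  ]
}}

```text
schema error: expected keys x, y, z, ax, ay, az
```

{"op": "step_arm", "data": {
  "deltas": [
    {"y":-0.55},
    {"y":-0.55},
    {"y":-0.55},
    {"y":-0.55},
    {"y":-0.55}
  ]
}}

```text
schema error: expected keys x, y, z, ax, ay, az
```

All six keys are required in every row.

{"op": "step_arm", "data": {
  "deltas": [
    {"x":0,"y":0,"z":0,"ax":0,"ay":0,"az":0.28},
    {"x":0,"y":0,"z":0,"ax":0,"ay":0,"az":0.28},
    {"x":0.5,"y":-0.4,"z":0,"ax":0,"ay":0,"az":0},
    {"x":0.5,"y":-0.5,"z":0,"ax":0,"ay":0,"az":0},
    {"x":0.5,"y":-0.5,"z":0,"ax":0,"ay":0,"az":0}
  ],
  "jaw": 1
}}

```text
t: 0.72
eef_pos: [290.3, -343.4, 303.5]
tool_rot: [-3.141, -0.034, 0.0]
force: [0.4, -1.5, -0.1]
finger_gap: 85.5
finger_force: 0.0
```

{"op": "step_arm", "data": {
  "deltas": [
    {"x":0.5,"y":-0.5,"z":0,"ax":0,"ay":0,"az":0},
    {"x":0.5,"y":-0.5,"z":0,"ax":0,"ay":0,"az":0},
    {"x":0,"y":-0.55,"z":0,"ax":0,"ay":0,"az":0},
    {"x":0,"y":-0.55,"z":0,"ax":0,"ay":0,"az":0},
    {"x":0,"y":-0.55,"z":0,"ax":0,"ay":0,"az":0}
  ]
}}

```text
t: 1.35
eef_pos: [371.8, -87.7, 303.5]
tool_rot: [-3.141, -0.035, 0.001]
force: [1.1, 0.8, 0.6]
finger_gap: 85.0
finger_force: 0.0
```

{"op": "step_arm", "data": {
  "deltas": [
    {"x":0.1,"y":-0.55,"z":0.1,"ax":0,"ay":0,"az":0},
    {"x":0.1,"y":-0.55,"z":0.2,"ax":0,"ay":0,"az":0},
    {"x":0.1,"y":-0.55,"z":0.2,"ax":0,"ay":0,"az":0},
    {"x":0,"y":-0.55,"z":0.2,"ax":0,"ay":0,"az":0},
    {"x":0,"y":-0.55,"z":0.2,"ax":0,"ay":0,"az":0}
  ]
}}

```text
t: 1.98
eef_pos: [399.2, 77.5, 218.0]
tool_rot: [-3.049, -0.22, 0.013]
force: [-0.2, 0.7, -0.5]
finger_gap: 85.5
finger_force: 0.0
```

{"op": "step_arm", "data": {
  "deltas": [
    {"x":0,"y":-0.55,"z":0,"ax":0,"ay":0,"az":0},
    {"x":0,"y":-0.55,"z":0,"ax":0,"ay":0,"az":0},
    {"x":0,"y":-0.5,"z":0,"ax":0,"ay":0,"az":0},
    {"x":0,"y":0,"z":0,"ax":0,"ay":0,"az":0},
    {"x":0,"y":0,"z":0,"ax":0,"ay":0,"az":0}
  ],
  "jaw": 0.2
}}

```text
t: 2.6
eef_pos: [392.9, 137.5, 236.3]
tool_rot: [-2.962, -0.372, 0.033]
force: [0.6, 0.8, 0.1]
finger_gap: 51.0
finger_force: 0.0
```

```bash
cat > w.py <<'E'
from h import *
import sys
s=robot.read_state(); c=cam('wrist'); im,d=robot.snapshot('wrist'); n=sys.argv[1]
np.savez(f'pics/{n}.npz',im=im,d=d,K=c[0],dd=c[1],E=c[2]); cv2.imwrite(f'pics/{n}.png',im[:,:,::-1])
T=R.from_rotvec(s['tool_rot']).as_matrix(); print(s['t'],s['eef_pos'],T.round(3).tolist(),s['force'],s['finger_gap'],s['finger_force'])
print('rel cam in tool',(T.T@(c[2][:3,3]-s['eef_pos'])).round(1))
E
python3 w.py w1
```

```text
2.6 [392.93562998 137.47938921 236.31626203] [[0.969, 0.244, -0.041], [0.248, -0.957, 0.152], [-0.002, -0.157, -0.988]] [0.5528971  0.78394353 0.1252205 ] 51.03279599542224 0.0
rel cam in tool [ 83.2  -0.4 -69.5]
```

View pics/w1.png

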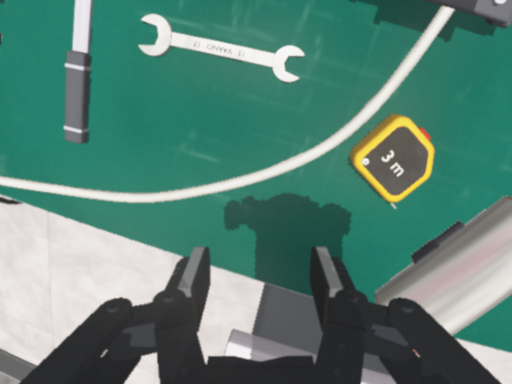

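The wrist view shows the bar grip at (77,100), the spanner and the tape measure (395,160), with the hand tilted and stopped short. I'm checking the joints.

```bash
python3 -c "
from h import *
s=robot.read_state(); print(s['qpos'],s['joint_vel'],s['joint_torque'],s['force'],s['torque'])"
```

```text
[ 0.24872249  0.12258848 -0.33221092  1.11870671  0.15812351  3.1406269 ] [-0.00684989  0.00481154 -0.00486002  0.00053836  0.00183964 -0.00069979] [ 1.89652154e-01 -2.96825570e+01  2.36087465e+01  8.52440513e-03
  5.17605431e-01 -5.40530300e-05] [ 0.59495289  0.28625524 -0.55467198] [-0.13076071  0.01679349 -0.02156154]
```

{"op": "step_arm", "data": {
  "deltas": [
    {"x":0,"y":0,"z":0,"ax":0,"ay":0,"az":0},
    {"x":0,"y":0,"z":0,"ax":0,"ay":0,"az":0}
  ]
}}

```text
t: 2.9
eef_pos: [392.9, 137.2, 235.9]
tool_rot: [-2.961, -0.371, 0.034]
force: [-0.1, -0.6, -0.5]
finger_gap: 51.6
finger_force: 0.0
```

```bash
python3 -c "
from h import *
s=robot.read_state(); print(s['qpos'],s['eef_pos'],s['tool_rot'])"
```

```text
[ 0.24838074  0.12300968 -0.33235045  1.11856929  0.15842395  3.14058587] [392.85475068 137.21550323 235.91835903] [-2.96144934 -0.37082609  0.03386778]
```

Joint 6 sits at its range limit of 3.14. I'll turn the tool half a turn, which is the same grasp, by az negative.

{"op": "step_arm", "data": {
  "deltas": [
    {"x":0,"y":0,"z":0,"ax":0,"ay":0,"az":-0.35},
    {"x":0,"y":0,"z":0,"ax":0,"ay":0,"az":-0.35},
    {"x":0,"y":0,"z":0,"ax":0,"ay":0,"az":-0.35},
    {"x":0,"y":0,"z":0,"ax":0,"ay":0,"az":-0.35},
    {"x":0,"y":0,"z":0,"ax":0,"ay":0,"az":-0.35}
  ]
}}

```text
t: 3.52
eef_pos: [392.9, 137.3, 235.9]
tool_rot: [-2.491, -1.653, -0.074]
force: [-0.4, -0.4, 0.2]
finger_gap: 51.4
finger_force: 0.0
```

{"op": "step_arm", "data": {
  "deltas": [
    {"x":0,"y":0,"z":0,"ax":0,"ay":0,"az":-0.35},
    {"x":0,"y":0,"z":0,"ax":0,"ay":0,"az":-0.35},
    {"x":0,"y":0,"z":0,"ax":0,"ay":0,"az":-0.35},
    {"x":0,"y":0,"z":0,"ax":0,"ay":0,"az":-0.35},
    {"x":0,"y":0,"z":0,"ax":0,"ay":0,"az":-0.35}
  ]
}}

```text
t: 4.15
eef_pos: [392.9, 137.3, 235.9]
tool_rot: [-1.52, -2.614, -0.168]
force: [-0.3, 0.4, 0.0]
finger_gap: 51.1
finger_force: 0.0
```

{"op": "step_arm", "data": {
  "deltas": [
    {"x":0,"y":0,"z":0,"ax":0,"ay":0,"az":-0.35},
    {"x":0,"y":0,"z":0,"ax":0,"ay":0,"az":-0.35},
    {"x":0,"y":0,"z":0,"ax":0,"ay":0,"az":-0.35},
    {"x":0,"y":0,"z":0,"ax":0,"ay":0,"az":0},
    {"x":0,"y":0,"z":0,"ax":0,"ay":0,"az":0}
  ]
}}

```text
t: 4.78
eef_pos: [392.9, 137.4, 236.0]
tool_rot: [-0.774, -2.956, -0.21]
force: [-0.2, 0.3, 0.0]
finger_gap: 51.7
finger_force: 0.0
```

```bash
cat > st.py <<'E'
from h import *
s=robot.read_state(); T=R.from_rotvec(s['tool_rot']).as_matrix()
print(s['t'],s['qpos'].round(3) if hasattr(s['qpos'],'round') else s['qpos'],np.round(s['eef_pos'],1),T.round(4).tolist(),np.round(s['force'],1),s['finger_gap'],'yaw',np.degrees(np.arctan2(T[1,0],T[0,0])))
E
python3 st.py
```

```text
4.775 [ 0.249  0.123 -0.332  1.119  0.159  0.761] [392.9 137.4 236. ] [[-0.8693, 0.4924, -0.0417], [0.4816, 0.8631, 0.1523], [0.111, 0.1123, -0.9875]] [-0.2  0.3  0. ] 51.69901786011033 yaw 151.01548453030753
```

```bash
cat > goal.py <<'E'
# usage: goal.py x y z yaw_deg(bar heading) pitch_deg(tip up): tool x = -bar dir; prints turn (units of 30deg, current tool axes), shift in goal tool axes (units 100mm)
from h import *
import sys
x,y,z,yaw,p=map(float,sys.argv[1:6]); yw,p=np.radians([yaw,p])
d=np.array([np.cos(p)*np.cos(yw),np.cos(p)*np.sin(yw),np.sin(p)])
yy=np.array([-np.sin(yw),np.cos(yw),0]); G=np.c_[-d,yy,np.cross(-d,yy)]
s=robot.read_state(); T=R.from_rotvec(s['tool_rot']).as_matrix()
rv=np.degrees(R.from_matrix(T.T@G).as_rotvec())/30; e=np.array([x,y,z])-s['eef_pos']
print('t',round(s['t'],2),'pos',np.round(s['eef_pos'],1),'turn',rv.round(3),'shift',(G.T@e/100).round(3),'F',np.round(s['force'],1),'gap',round(s['finger_gap'],1),round(s['finger_force'],1))
E
python3 goal.py 410.5 380.1 200 1.4 0
```

```text
t 4.78 pos [392.9 137.4 236. ] turn [ 0.267 -0.15  -1.023] shift [-0.235  2.422  0.36 ] F [-0.2  0.3  0. ] gap 51.7 0.0
```

{"op": "step_arm", "data": {
  "deltas": [
    {"x":0,"y":0,"z":0,"ax":0.089,"ay":-0.05,"az":-0.34},
    {"x":0,"y":0,"z":0,"ax":0.089,"ay":-0.05,"az":-0.34},
    {"x":0,"y":0,"z":0,"ax":0.089,"ay":-0.05,"az":-0.34},
    {"x":-0.05,"y":0.5,"z":0.1,"ax":0,"ay":0,"az":0},
    {"x":-0.05,"y":0.5,"z":0.1,"ax":0,"ay":0,"az":0}
  ]
}}

```text
t: 5.4
eef_pos: [400.7, 238.9, 216.2]
tool_rot: [-0.035, 3.14, 0.001]
force: [1.1, -0.7, 0.1]
finger_gap: 51.2
finger_force: 0.0
```

{"op": "step_arm", "data": {
  "deltas": [
    {"x":-0.05,"y":0.5,"z":0.1,"ax":0,"ay":0,"az":0},
    {"x":-0.05,"y":0.5,"z":0.06,"ax":0,"ay":0,"az":0},
    {"x":-0.03,"y":0.42,"z":0,"ax":0,"ay":0,"az":0},
    {"x":0,"y":0,"z":0,"ax":0,"ay":0,"az":0},
    {"x":0,"y":0,"z":0,"ax":0,"ay":0,"az":0}
  ]
}}

```text
t: 6.02
eef_pos: [409.3, 379.6, 199.7]
tool_rot: [0.039, -3.141, 0.002]
force: [0.6, 0.2, -0.1]
finger_gap: 51.4
finger_force: 0.0
```

```bash
python3 goal.py 410.5 380.1 76 1.4 0; python3 w.py w2
```

```text
t 6.03 pos [409.3 379.6 199.7] turn [-0.002 -0.001  0.001] shift [-0.012  0.005  1.237] F [ 0.6  0.2 -0.1] gap 51.4 0.0
6.025 [409.3181935  379.59287976 199.66629428] [[-1.0, -0.025, -0.0], [-0.025, 1.0, -0.001], [0.0, -0.001, -1.0]] [ 0.58516016  0.22267006 -0.149703  ] 51.37462082996614 0.0
rel cam in tool [ 85.7   0.2 -69.5]
```

View pics/w2.png

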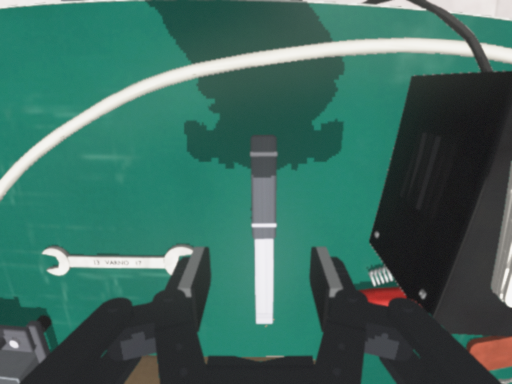

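Camera held upside down: the bar runs vertically from its grip end at (263,137) to its tip at (264,325), between the open fingers. The spanner is at (115,262), and the black box's edge at (390,200) is well to the side.

```bash
cat > m3.py <<'E'
from h import *
z=np.load('pics/w2.npz'); c=(z['K'],z['dd'],z['E']); im=z['im']
print(onplane(c,[(250,137),(277,137),(263,136),(264,226)],12).round(1).tolist(),onplane(c,[(256,324),(273,324),(264.5,325)],2).round(1).tolist())
b=im[130:330,240:290].astype(int); m=(b[:,:,1]-b[:,:,0]<25)
for r in (20,50,80,120,150,180): 
    k=np.where(m[r])[0]+240; 
    if len(k): print(r+130,k.min(),k.max(),onplane(c,[(k.min()-.5,r+130),(k.max()+.5,r+130)],12 if r<95 else 4).round(1).tolist())
E
python3 m3.py
```

```text
[[362.0, 370.1, 12.0], [361.4, 392.3, 12.0], [360.9, 380.8, 12.0], [441.5, 384.0, 12.0]] [[561.8, 379.1, 2.0], [561.3, 397.3, 2.0], [562.9, 388.2, 2.0]]
150 251 276 [[372.7, 370.7, 12.0], [372.2, 392.3, 12.0]]
180 252 275 [[398.7, 372.0, 12.0], [398.1, 392.5, 12.0]]
210 252 275 [[426.3, 372.4, 12.0], [425.8, 393.7, 12.0]]
250 255 273 [[470.7, 375.8, 4.0], [470.2, 394.0, 4.0]]
280 255 273 [[504.6, 376.4, 4.0], [504.1, 395.4, 4.0]]
310 256 272 [[541.5, 378.2, 4.0], [541.1, 395.9, 4.0]]
```

```bash
python3 goal.py 407.5 382.2 76 1.8 0
```

```text
t 6.08 pos [409.4 379.1 199.8] turn [-0.002 -0.001 -0.013] shift [0.018 0.031 1.238] F [-0.5 -0.2 -0. ] gap 51.2 0.0
```

{"op": "step_arm", "data": {
  "deltas": [
    {"x":0.02,"y":0.03,"z":0.2,"ax":0,"ay":0,"az":-0.013},
    {"x":0,"y":0,"z":0.4,"ax":0,"ay":0,"az":0},
    {"x":0,"y":0,"z":0.35,"ax":0,"ay":0,"az":0},
    {"x":0,"y":0,"z":0.15,"ax":0,"ay":0,"az":0},
    {"x":0,"y":0,"z":0.12,"ax":0,"ay":0,"az":0}
  ]
}}

```text
t: 6.7
eef_pos: [408.1, 382.6, 78.2]
tool_rot: [-0.049, 3.14, 0.001]
force: [0.9, -0.7, -0.4]
finger_gap: 51.3
finger_force: 0.0
```

{"op": "step_arm", "data": {
  "deltas": [
    {"x":0,"y":0,"z":0.02,"ax":0,"ay":0,"az":0},
    {"x":0,"y":0,"z":0,"ax":0,"ay":0,"az":0}
  ]
}}

```text
t: 6.95
eef_pos: [408.2, 383.5, 77.0]
tool_rot: [-0.051, 3.139, 0.002]
force: [-0.3, 0.0, 0.0]
finger_gap: 51.5
finger_force: 0.0
```

{"op": "step_arm", "data": {
  "deltas": [
    {"x":0,"y":0,"z":0,"ax":0,"ay":0,"az":0},
    {"x":0,"y":0,"z":0,"ax":0,"ay":0,"az":0},
    {"x":0,"y":0,"z":0,"ax":0,"ay":0,"az":0},
    {"x":0,"y":0,"z":0,"ax":0,"ay":0,"az":0},
    {"x":0,"y":0,"z":0,"ax":0,"ay":0,"az":0}
  ],
  "jaw": -1
}}

```text
t: 7.58
eef_pos: [408.0, 383.5, 77.2]
tool_rot: [-0.051, 3.139, 0.002]
force: [-1.3, -0.0, 6.3]
finger_gap: 19.6
finger_force: 59.6
```

```bash
python3 goal.py 407.5 382.2 76 1.8 0
```

```text
t 7.58 pos [408.  383.5  77.2] turn [0.003 0.004 0.003] shift [ 0.006 -0.013  0.012] F [-1.3 -0.   6.3] gap 19.6 59.6
```

The bar is gripped (59.6 N). I'll lift it and carry it to a pre-insert pose: heading 1.3°, tip about 20 mm short of the fulcrum, underside at about 137.

{"op": "step_arm", "data": {
  "deltas": [
    {"x":0,"y":0,"z":-0.15,"ax":0,"ay":0,"az":0},
    {"x":0,"y":0,"z":-0.4,"ax":0,"ay":0,"az":0},
    {"x":0,"y":0,"z":-0.5,"ax":0,"ay":0,"az":0},
    {"x":0,"y":0,"z":-0.35,"ax":0,"ay":0,"az":0},
    {"x":0,"y":-0.2,"z":0,"ax":0,"ay":0,"az":0.015}
  ]
}}

```text
t: 8.2
eef_pos: [409.7, 364.8, 219.9]
tool_rot: [-0.041, 3.135, 0.009]
force: [0.3, -0.1, -2.0]
finger_gap: 20.0
finger_force: 59.0
```

{"op": "step_arm", "data": {
  "deltas": [
    {"x":0,"y":-0.5,"z":0,"ax":0,"ay":0,"az":0},
    {"x":0,"y":-0.5,"z":0,"ax":0,"ay":0,"az":0},
    {"x":0,"y":-0.5,"z":0,"ax":0,"ay":0,"az":0},
    {"x":0,"y":-0.5,"z":0,"ax":0,"ay":0,"az":0},
    {"x":0,"y":-0.5,"z":0,"ax":0,"ay":0,"az":0}
  ]
}}

```text
t: 8.82
eef_pos: [412.6, 110.5, 214.5]
tool_rot: [0.038, -3.139, 0.002]
force: [1.6, -0.3, -1.5]
finger_gap: 19.9
finger_force: 59.0
```

{"op": "step_arm", "data": {
  "deltas": [
    {"x":0,"y":-0.3,"z":0,"ax":0,"ay":0,"az":0},
    {"x":0,"y":0,"z":0,"ax":0,"ay":0,"az":0},
    {"x":0,"y":0,"z":0,"ax":0,"ay":0,"az":0}
  ]
}}

```text
t: 9.2
eef_pos: [414.3, 82.9, 215.2]
tool_rot: [0.038, -3.14, -0.0]
force: [0.4, 1.1, -1.2]
finger_gap: 19.8
finger_force: 59.2
```

```bash
python3 goal.py 397 73.5 214 1.3 0
cat > m4.py <<'E'
from h import *
import sys
n=sys.argv[1]; ims=[]
for k in ('top','scene'):
    im,d=robot.snapshot(k); np.savez(f'pics/{k}{n}.npz',im=im,d=d)
    a=im[140:300,225:315] if k=='top' else im[135:295,225:325]
    ims.append(cv2.resize(a,None,fx=3.7,fy=3.7,interpolation=cv2.INTER_CUBIC))
cv2.imwrite(f'pics/m{n}.png',np.hstack(ims)[:,:,::-1])
E
python3 m4.py 4
```

```text
t 9.2 pos [414.3  82.9 215.2] turn [ 0.001 -0.003  0.003] shift [ 0.175 -0.09   0.012] F [ 0.4  1.1 -1.2] gap 19.8 59.2
```

View pics/m4.png

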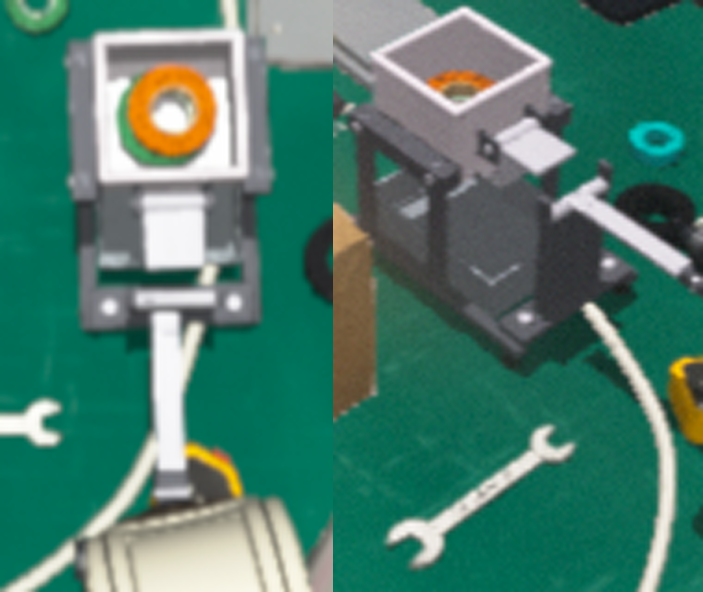

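The top half shows the bar tip at crop (165,308) just short of the fulcrum strip (136–215, 299), slightly to its left. The scene half shows the tip level with and just at the fulcrum top, between the horns.

```bash
cat > m5.py <<'E'
from h import *
c=cam('top'); f=lambda L:[((u+.5)/3.7-.5+225,(v+.5)/3.7-.5+140) for u,v in L]
c2=cam('scene'); g=lambda L:[((u-333+.5)/3.7-.5+225,(v+.5)/3.7-.5+135) for u,v in L]
print('tip mid',onplane(c,f([(153,311),(177,311),(157,472),(189,472)]),141).round(1).tolist())
print('strip',onplane(c,f([(136,299),(215,299)]),132).round(1).tolist(),'lip',onplane(c,f([(145,268),(205,265)]),151).round(1).tolist())
print('scene tip',onplane(c2,g([(574,193),(590,189),(680,281),(697,271)]),140).round(1).tolist())
print('scene lip',onplane(c2,g([(546,172),(577,152)]),151).round(1).tolist(), 'strip',onplane(c2,g([(557,213),(606,184)]),132).round(1).tolist())
for n in ('top','scene'):
    P=cloud(cam(n),np.load(f'pics/{n}4.npz')['d']).reshape(-1,3)
    q=P[(P[:,0]>470)&(P[:,0]<560)&(abs(P[:,1]-80)<25)&(P[:,2]>110)&(P[:,2]<180)]
    A=np.c_[q[:,0]-515,np.ones(len(q))]; print(n,len(q),'z fit',np.linalg.lstsq(A,q[:,2],rcond=None)[0],'y fit',np.linalg.lstsq(A,q[:,1],rcond=None)[0])
E
python3 m5.py
```

```text
tip mid [[568.6, 92.3, 141.0], [568.5, 76.0, 141.0], [460.4, 90.9, 141.0], [460.2, 69.3, 141.0]]
strip [[577.3, 103.7, 132.0], [576.8, 49.5, 132.0]] lip [[597.3, 97.7, 151.0], [599.0, 57.0, 151.0]]
scene tip [[572.8, 84.5, 140.0], [568.6, 72.5, 140.0], [460.0, 93.7, 140.0], [459.3, 77.5, 140.0]]
scene lip [[593.8, 93.2, 151.0], [596.0, 59.9, 151.0]] strip [[571.2, 102.4, 132.0], [571.6, 52.3, 132.0]]
top 259 z fit [-2.14849318e-02  1.42657511e+02] y fit [1.58103534e-02 8.25229651e+01]
scene 186 z fit [-1.04062692e-02  1.41912316e+02] y fit [2.55846401e-02 8.70362537e+01]
```

{"op": "step_arm", "data": {
  "deltas": [
    {"x":0,"y":-0.06,"z":0.01,"ax":0,"ay":0,"az":0},
    {"x":-0.12,"y":0,"z":0,"ax":0,"ay":0,"az":0},
    {"x":-0.13,"y":0,"z":0,"ax":0,"ay":0,"az":0},
    {"x":-0.13,"y":0,"z":0,"ax":0,"ay":0,"az":0},
    {"x":-0.12,"y":0,"z":0,"ax":0,"ay":0,"az":0}
  ]
}}

```text
t: 9.93
eef_pos: [466.5, 78.5, 215.0]
tool_rot: [-0.039, 3.141, 0.0]
force: [-0.1, 0.3, -1.2]
finger_gap: 19.8
finger_force: 59.1
```

{"op": "step_arm", "data": {
  "deltas": [
    {"x":0,"y":0,"z":0,"ax":0,"ay":0,"az":0},
    {"x":0,"y":0,"z":0,"ax":0,"ay":0,"az":0}
  ]
}}

```text
t: 10.18
eef_pos: [464.9, 78.3, 214.8]
tool_rot: [0.039, -3.141, -0.0]
force: [0.1, 0.2, -1.5]
finger_gap: 20.0
finger_force: 59.1
```

```bash
python3 goal.py 464 77 214 1.3 0; python3 m4.py 5
```

```text
t 10.18 pos [464.9  78.3 214.8] turn [ 0.    -0.001  0.004] shift [ 0.01  -0.013  0.008] F [ 0.1  0.2 -1.5] gap 20.0 59.1
```

View pics/m5.png

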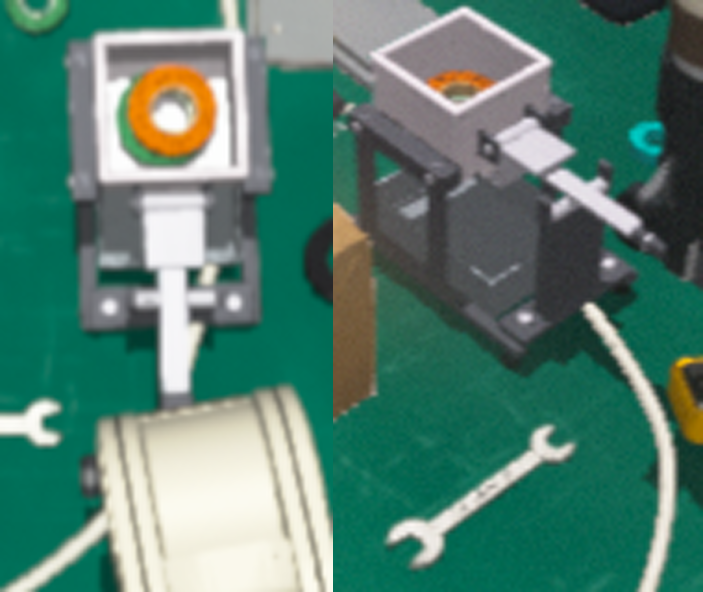

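The top view shows the tip hidden under the lip, with the bar (172,300) across the fulcrum near mid-width. The scene view confirms it lies between the horns and under the lip, with no contact force. Next I lever about the fulcrum axis in rows of 5°.

{"op": "step_arm", "data": {
  "deltas": [
    {"x":0,"y":0,"z":0.05,"ax":0,"ay":0,"az":0},
    {"x":0.07,"y":0,"z":0.1,"ax":0,"ay":-0.1667,"az":0},
    {"x":0.07,"y":0,"z":0.1,"ax":0,"ay":-0.1667,"az":0},
    {"x":0.07,"y":0,"z":0.1,"ax":0,"ay":-0.1667,"az":0}
  ]
}}

```text
t: 10.78
eef_pos: [446.4, 77.9, 178.0]
tool_rot: [-0.036, 2.876, 0.005]
force: [0.3, -0.2, -2.3]
finger_gap: 20.0
finger_force: 59.1
```

{"op": "step_arm", "data": {
  "deltas": [
    {"x":0.07,"y":0,"z":0.1,"ax":0,"ay":-0.1667,"az":0},
    {"x":0,"y":0,"z":0,"ax":0,"ay":0,"az":0}
  ]
}}

```text
t: 11.02
eef_pos: [439.8, 77.5, 165.5]
tool_rot: [-0.036, 2.796, 0.006]
force: [-3.9, -0.6, -2.6]
finger_gap: 20.0
finger_force: 59.2
```

```bash
python3 goal.py 443.2 77 166.2 1.3 20
```

```text
t 11.03 pos [439.8  77.5 165.5] turn [ 0.001 -0.007  0.005] shift [-0.034 -0.006  0.005] F [-3.9 -0.6 -2.6] gap 20.0 59.2
```

{"op": "step_arm", "data": {
  "deltas": [
    {"x":0.02,"y":0,"z":0.1,"ax":0,"ay":-0.1,"az":0},
    {"x":0.02,"y":0,"z":0.06,"ax":0,"ay":-0.06,"az":0},
    {"x":0,"y":0,"z":0,"ax":0,"ay":0,"az":0}
  ]
}}

```text
t: 11.4
eef_pos: [441.4, 77.5, 148.5]
tool_rot: [-0.035, 2.717, 0.007]
force: [-12.4, 0.2, 5.5]
finger_gap: 19.9
finger_force: 60.4
```

```bash
python3 goal.py 440 77 154.4 1.3 25; python3 m4.py 6
```

```text
t 11.4 pos [441.4  77.5 148.5] turn [ 0.002 -0.023  0.005] shift [-0.012 -0.005 -0.059] F [-12.4   0.2   5.5] gap 19.9 60.4
```

View pics/m6.png

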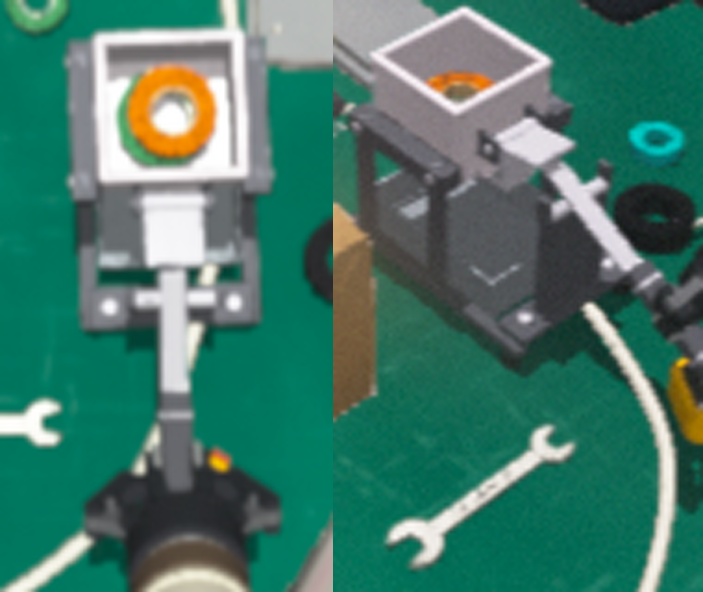

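The scene half shows the bar tilted about 25°, bearing on the fulcrum and just beginning to lift the lip (577,150); the floor is still shut. The force is building as expected, so I keep pressing.

{"op": "step_arm", "data": {
  "deltas": [
    {"x":0.02,"y":0,"z":0.06,"ax":0,"ay":-0.08,"az":0},
    {"x":0.02,"y":0,"z":0.06,"ax":0,"ay":-0.08,"az":0},
    {"x":0,"y":0,"z":0,"ax":0,"ay":0,"az":0}
  ]
}}

```text
t: 11.88
eef_pos: [441.9, 77.3, 134.7]
tool_rot: [-0.034, 2.636, 0.007]
force: [-12.9, -1.9, 2.0]
finger_gap: 19.9
finger_force: 60.7
```

```bash
cat > chk.py <<'E'
from h import *
import sys
n=sys.argv[1]; im,d=robot.snapshot('top'); np.savez(f'pics/top{n}.npz',im=im,d=d)
h=cv2.cvtColor(im,cv2.COLOR_RGB2HSV)[155:190,250:292]; m=(h[:,:,0]<20)&(h[:,:,1]>120); P=cloud(cam('top'),d)
k=np.argwhere(m); print('orange px',len(k),k.mean(0)+[155,250] if len(k) else '', 'z',np.median(P[155:190,250:292][m][:,2]) if len(k) else '')
E
python3 chk.py 7; python3 goal.py 440 77 147 1.3 30
```

```text
orange px 137 [180.39416058 269.        ] z 75.04666667128322
t 11.93 pos [442.   77.3 134.8] turn [ 0.001 -0.036  0.006] shift [-0.044 -0.002 -0.116] F [-12.9  -0.7   1.6] gap 19.6 60.7
```

{"op": "step_arm", "data": {
  "deltas": [
    {"x":0,"y":0,"z":0,"ax":0,"ay":0,"az":0},
    {"x":0,"y":0,"z":0,"ax":0,"ay":0,"az":0},
    {"x":0,"y":0,"z":0,"ax":0,"ay":0,"az":0},
    {"x":0,"y":0,"z":0,"ax":0,"ay":0,"az":0}
  ]
}}

```text
t: 12.42
eef_pos: [442.0, 77.3, 134.8]
tool_rot: [-0.034, 2.637, 0.007]
force: [-13.8, -0.6, 1.3]
finger_gap: 19.8
finger_force: 60.7
```

```bash
python3 goal.py 440 77 147 1.3 30; python3 m4.py 8
```

```text
t 12.43 pos [442.   77.3 134.8] turn [ 0.001 -0.037  0.006] shift [-0.043 -0.003 -0.116] F [-13.8  -0.6   1.3] gap 19.8 60.7
```

View pics/m8.png

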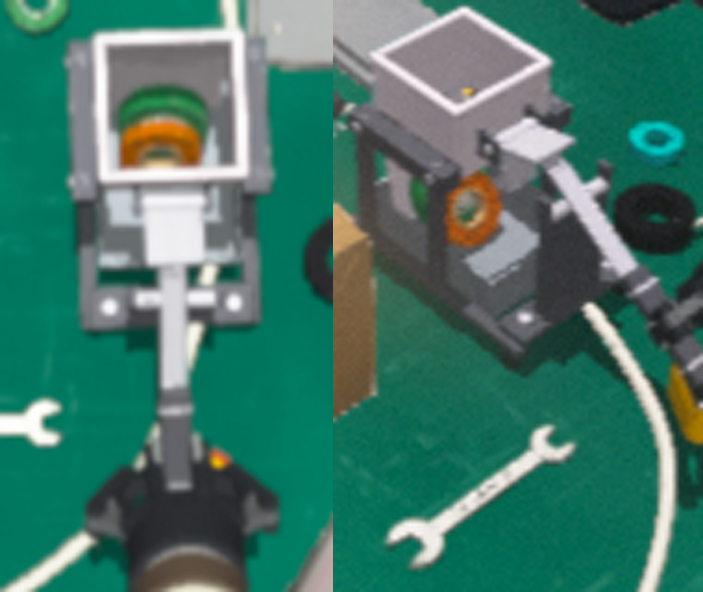

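The bin floor has swung open and is empty. The green and orange rolls lie leaning in the tray (scene, 465,210). Next I back the bar out: level it, then pull it clear.

{"op": "step_arm", "data": {
  "deltas": [
    {"x":0,"y":0,"z":-0.1,"ax":0,"ay":0,"az":0},
    {"x":-0.07,"y":0,"z":-0.09,"ax":0,"ay":0.16,"az":0},
    {"x":-0.07,"y":0,"z":-0.09,"ax":0,"ay":0.16,"az":0},
    {"x":-0.07,"y":0,"z":-0.09,"ax":0,"ay":0.16,"az":0}
  ]
}}

```text
t: 13.02
eef_pos: [449.3, 78.0, 180.8]
tool_rot: [-0.036, 2.88, 0.005]
force: [0.3, -0.1, -2.2]
finger_gap: 19.7
finger_force: 59.6
```

{"op": "step_arm", "data": {
  "deltas": [
    {"x":-0.07,"y":0,"z":-0.09,"ax":0,"ay":0.16,"az":0},
    {"x":-0.07,"y":0,"z":-0.09,"ax":0,"ay":0.16,"az":0},
    {"x":0,"y":0,"z":0,"ax":0,"ay":0,"az":0},
    {"x":0,"y":0,"z":0,"ax":0,"ay":0,"az":0}
  ]
}}

```text
t: 13.52
eef_pos: [458.7, 78.1, 200.1]
tool_rot: [-0.038, 3.043, 0.002]
force: [-0.6, -0.9, -1.8]
finger_gap: 19.9
finger_force: 59.6
```

```bash
python3 goal.py 464 77 216 1.3 0
cat > m9.py <<'E'
from h import *
z=[]
for n in ('top','scene'):
    im,d=robot.snapshot(n); np.savez(f'pics/{n}9.npz',im=im,d=d); P=cloud(cam(n),d).reshape(-1,3)
    q=P[(P[:,0]>500)&(P[:,0]<566)&(abs(P[:,1]-80)<13)&(P[:,2]>90)&(P[:,2]<190)]
    A=np.c_[q[:,0]-530,np.ones(len(q))]; print(n,len(q),'z fit',np.linalg.lstsq(A,q[:,2],rcond=None)[0],'y',np.linalg.lstsq(A,q[:,1],rcond=None)[0])
E
python3 m9.py
```

```text
t 13.53 pos [458.7  78.1 200.1] turn [0.    0.187 0.004] shift [-0.053 -0.012 -0.159] F [-0.6 -0.9 -1.8] gap 19.9 59.6
top 201 z fit [1.59416869e-02 1.38225360e+02] y [2.61780822e-03 7.75831323e+01]
scene 125 z fit [5.56543479e-02 1.36604845e+02] y [-0.09590186 83.73335433]
```

{"op": "step_arm", "data": {
  "deltas": [
    {"x":0.15,"y":0,"z":-0.03,"ax":0,"ay":0,"az":0},
    {"x":0.25,"y":0,"z":-0.04,"ax":0,"ay":0,"az":0},
    {"x":0.3,"y":0,"z":-0.05,"ax":0,"ay":0,"az":0},
    {"x":0.1,"y":0.2,"z":-0.1,"ax":0,"ay":0.065,"az":0},
    {"x":0,"y":0.5,"z":0,"ax":0,"ay":0,"az":0}
  ]
}}

```text
t: 14.25
eef_pos: [373.9, 145.4, 215.3]
tool_rot: [-0.032, 3.076, 0.001]
force: [2.3, -0.1, -1.9]
finger_gap: 20.0
finger_force: 59.6
```

{"op": "step_arm", "data": {
  "deltas": [
    {"x":-0.1,"y":0.5,"z":0,"ax":0,"ay":0,"az":0},
    {"x":-0.1,"y":0.5,"z":0,"ax":0,"ay":0,"az":0},
    {"x":-0.1,"y":0.5,"z":0,"ax":0,"ay":0,"az":0},
    {"x":0,"y":0.5,"z":0,"ax":0,"ay":0,"az":0},
    {"x":0,"y":0.3,"z":0,"ax":0,"ay":0,"az":0}
  ]
}}

```text
t: 14.88
eef_pos: [398.3, 378.4, 216.5]
tool_rot: [-0.041, 3.077, 0.002]
force: [0.8, -0.8, -0.9]
finger_gap: 19.9
finger_force: 59.6
```

{"op": "step_arm", "data": {
  "deltas": [
    {"x":0,"y":0,"z":0,"ax":0,"ay":0,"az":0},
    {"x":0,"y":0,"z":0,"ax":0,"ay":0,"az":0}
  ]
}}

```text
t: 15.12
eef_pos: [398.7, 375.8, 216.4]
tool_rot: [-0.039, 3.078, -0.001]
force: [-0.0, 0.2, -1.7]
finger_gap: 19.9
finger_force: 59.6
```

```bash
python3 goal.py 408 381 79 1.3 3.6
cat > m10.py <<'E'
from h import *
s=robot.read_state(); x,y,_=s['eef_pos']
for n in ('top','scene'):
    im,d=robot.snapshot(n); np.savez(f'pics/{n}10.npz',im=im,d=d); P=cloud(cam(n),d).reshape(-1,3)
    q=P[(P[:,0]>x+65)&(P[:,0]<x+150)&(abs(P[:,1]-y-3)<14)&(P[:,2]>30)&(P[:,2]<190)]
    q=q[abs(q[:,2]-np.median(q[:,2]))<15]
    A=np.c_[q[:,0]-x,np.ones(len(q))]; k=np.linalg.lstsq(A,q[:,2],rcond=None)[0]; print(n,len(q),'pitch',np.degrees(np.arctan(k[0])),'z at tcp below',s['eef_pos'][2]-k[1], 'y',np.linalg.lstsq(A,q[:,1]-y,rcond=None)[0])
E
python3 m10.py
```

```text
t 15.12 pos [398.7 375.8 216.4] turn [-0.002  0.001  0.005] shift [-0.008  0.05   1.377] F [-0.   0.2 -1.7] gap 19.9 59.6
top 261 pitch 4.170874107443243 z at tcp below 71.28345805590203 y [ 0.03161794 -4.20909099]
scene 267 pitch 4.346202114216423 z at tcp below 71.77589229898584 y [0.01511375 0.16472761]
```

{"op": "step_arm", "data": {
  "deltas": [
    {"x":-0.04,"y":0.03,"z":0.1,"ax":0,"ay":0.07,"az":0},
    {"x":-0.04,"y":0.03,"z":0.4,"ax":0,"ay":0.07,"az":0},
    {"x":0,"y":0,"z":0.45,"ax":0,"ay":0,"az":0},
    {"x":0,"y":0,"z":0.25,"ax":0,"ay":0,"az":0},
    {"x":0,"y":0,"z":0.1,"ax":0,"ay":0,"az":0}
  ]
}}

```text
t: 15.85
eef_pos: [408.2, 381.6, 84.6]
tool_rot: [0.037, -3.129, 0.004]
force: [0.8, -1.2, -0.7]
finger_gap: 19.8
finger_force: 59.6
```

{"op": "step_arm", "data": {
  "deltas": [
    {"x":0,"y":0,"z":0.04,"ax":0,"ay":0,"az":0},
    {"x":0,"y":0,"z":0,"ax":0,"ay":0,"az":0}
  ]
}}

```text
t: 16.1
eef_pos: [409.2, 383.5, 83.8]
tool_rot: [0.038, -3.133, -0.002]
force: [1.2, 0.4, -0.7]
finger_gap: 20.0
finger_force: 59.6
```

```bash
python3 goal.py 408 381 77 1.3 0; sed -i 's/P\[:,2\]>30/P[:,2]>3/' m10.py; python3 m10.py
```

```text
t 16.1 pos [409.2 383.5  83.8] turn [ 0.003 -0.015  0.003] shift [ 0.013 -0.024  0.068] F [ 1.2  0.4 -0.7] gap 20.0 59.6
top 221 pitch -0.4254486578747462 z at tcp below 70.22378891286819 y [ 0.0161508  -2.30254403]
scene 215 pitch -0.43840517075439434 z at tcp below 70.67620052049615 y [0.00338473 2.44227919]
```

{"op": "step_arm", "data": {
  "deltas": [
    {"x":0,"y":0,"z":0.03,"ax":0,"ay":0,"az":0},
    {"x":0,"y":0,"z":0.02,"ax":0,"ay":0,"az":0},
    {"x":0,"y":0,"z":0,"ax":0,"ay":0,"az":0}
  ]
}}

```text
t: 16.58
eef_pos: [408.4, 383.0, 78.0]
tool_rot: [0.039, -3.132, 0.0]
force: [-0.4, -0.5, -1.5]
finger_gap: 19.6
finger_force: 59.6
```

{"op": "step_arm", "data": {
  "deltas": [
    {"x":0,"y":0,"z":0.015,"ax":0,"ay":0,"az":0},
    {"x":0,"y":0,"z":0,"ax":0,"ay":0,"az":0}
  ]
}}

```text
t: 16.82
eef_pos: [408.6, 383.1, 77.1]
tool_rot: [0.039, -3.133, -0.001]
force: [-0.7, -1.0, 3.9]
finger_gap: 20.2
finger_force: 60.1
```

Contact at +3.9 N, so the bar is resting on the mat. Releasing.

{"op": "step_arm", "data": {
  "deltas": [
    {"x":0,"y":0,"z":0,"ax":0,"ay":0,"az":0},
    {"x":0,"y":0,"z":0,"ax":0,"ay":0,"az":0},
    {"x":0,"y":0,"z":0,"ax":0,"ay":0,"az":0},
    {"x":0,"y":0,"z":0,"ax":0,"ay":0,"az":0}
  ],
  "jaw": 0.2
}}

```text
t: 17.32
eef_pos: [408.5, 383.1, 76.5]
tool_rot: [0.039, -3.132, -0.0]
force: [-0.5, 0.3, 0.4]
finger_gap: 51.1
finger_force: 0.0
```

{"op": "step_arm", "data": {
  "deltas": [
    {"x":0,"y":0,"z":-0.1,"ax":0,"ay":0,"az":0},
    {"x":0,"y":0,"z":-0.4,"ax":0,"ay":0,"az":0},
    {"x":0,"y":0,"z":-0.5,"ax":0,"ay":0,"az":0},
    {"x":0.3,"y":0,"z":-0.5,"ax":0,"ay":0,"az":0},
    {"x":0,"y":0,"z":0,"ax":0,"ay":0,"az":0}
  ]
}}

```text
t: 17.95
eef_pos: [380.4, 384.1, 232.5]
tool_rot: [0.041, -3.139, -0.011]
force: [1.3, 0.4, 0.2]
finger_gap: 51.5
finger_force: 0.0
```

```bash
python3 goal.py 408 381 77 1.3 0
cat > fin.py <<'E'
from h import *
a,_=robot.snapshot('top'); b,d=robot.snapshot('scene'); P=cloud(cam('scene'),d)
h=cv2.cvtColor(b,cv2.COLOR_RGB2HSV)
for nm,lo,hi in (('orange',3,20),('green',45,70)):
    m=np.zeros(h.shape[:2],bool); w=h[160:215,240:285]; m[160:215,240:285]=(w[...,0]>lo)&(w[...,0]<hi)&(w[...,1]>100)&(w[...,2]>70)
    m&=(abs(P[...,0]-690)<70)&(abs(P[...,1]-79)<55)&(P[...,2]>15)
    if m.sum(): print(nm,m.sum(),np.percentile(P[m],[5,50,95],axis=0).round(0).tolist())
v=np.hstack([cv2.resize(a[135:315,140:300],None,fx=2.3,fy=2.3,interpolation=2),cv2.resize(b[135:315,200:330],None,fx=2.3,fy=2.3,interpolation=2)])
cv2.imwrite('pics/fin.png',v[:,:,::-1])
E
python3 fin.py
```

```text
t 17.95 pos [380.4 384.1 232.5] turn [ 0.014 -0.004  0.007] shift [-0.276 -0.037  1.555] F [1.3 0.4 0.2] gap 51.5 0.0
```

View pics/fin.png

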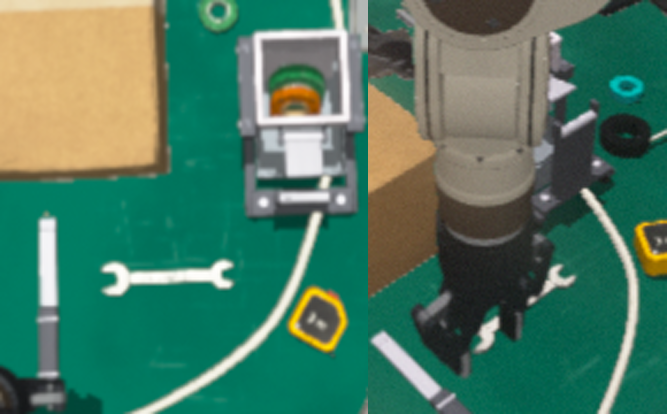

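The top half shows the bar flat on the mat at (47,295), released. The spanner and tape measure are in place, and the rolls are under the open bin. The arm blocks the scene view, so I'm checking roll heights and floor angle from depth before handing in.

```bash
cat > v.py <<'E'
from h import *
im,d=robot.snapshot('top'); np.savez('pics/topf.npz',im=im,d=d)
for n,box in (('top8',(150,195,245,295)),('topf',(150,195,245,295)),('scene8',(150,215,235,285))):
    z=np.load(f'pics/{n}.npz'); im,d=z['im'],z['d']; P=cloud(cam(n[:-1]),d); h=cv2.cvtColor(im,cv2.COLOR_RGB2HSV)
    a,b,x0,x1=box
    for nm,lo,hi in (('orange',3,18),('green',40,68)):
        w=h[a:b,x0:x1]; Q=P[a:b,x0:x1]; m=(w[...,0]>lo)&(w[...,0]<hi)&(w[...,1]>90)&(w[...,2]>60)&(abs(Q[...,0]-690)<80)&(Q[...,2]>22)&(Q[...,2]<175)&(abs(Q[...,1]-79)<55)
        if m.sum()>5: print(n,nm,m.sum(),np.percentile(Q[m]-[701.7,79.4,0],[3,50,97],axis=0).round(0).tolist())
    if n=='topf': print('inside col',(P[150:184:2,270]-[701.7,79.4,0]).round(0)[:,[0,2]].tolist())
E
python3 v.py
```

```text
top8 orange 187 [[-21.0, -23.0, 47.0], [-7.0, 5.0, 69.0], [6.0, 31.0, 78.0]]
top8 green 18 [[1.0, -26.0, 60.0], [8.0, 11.0, 74.0], [13.0, 33.0, 82.0]]
topf orange 188 [[-21.0, -23.0, 48.0], [-7.0, 5.0, 69.0], [6.0, 31.0, 80.0]]
topf green 18 [[1.0, -26.0, 60.0], [8.0, 3.0, 73.0], [13.0, 31.0, 82.0]]
inside col [[46.0, 188.0], [42.0, 181.0], [43.0, 153.0], [42.0, 128.0], [41.0, 108.0], [38.0, 93.0], [35.0, 80.0], [29.0, 80.0], [23.0, 84.0], [18.0, 84.0], [13.0, 78.0], [8.0, 76.0], [3.0, 77.0], [-3.0, 76.0], [-7.0, 69.0], [-11.0, 58.0], [-14.0, 37.0]]
scene8 orange 194 [[-31.0, -23.0, 28.0], [-19.0, 2.0, 45.0], [-4.0, 33.0, 72.0]]
scene8 green 16 [[-10.0, 6.0, 37.0], [6.0, 36.0, 58.0], [17.0, 39.0, 72.0]]
```

Every roll point is at or below about 82 mm, which puts the roll origins around 45–60 mm and inside the tray. The floor hangs at about 78° (1.36 rad), and nothing has moved since the last look.

```bash
python3 -c "
from plant import robot
print(robot.hand_in())"
```

```text
the job is handed in; nothing more can be done
None
```

I handed the job in at about 18 s; the hand-in returned no verdict. The last images show the bin floor hanging open, both tape rolls at rest in the tray, the pry bar flat on the mat clear of the stand, and the spanner and tape measure in place; I did not re-check the screwdriver.

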